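# Hold a dryer's lint screen up to the light

## Robot

A 6-joint arm with a two-finger parallel gripper is mounted at the origin on the work surface. World frame = base frame: x ahead of the robot, y to its left, z up, the work surface at z = 0. Lengths are in m, angles in rad, forces in N, time in s.
With the tool pointing down it reaches from about 0.325 to 0.9 m from the base axis. Payload 3.5 kg.
Tool frame: the origin (TCP) lies on the mounting face of the last link; the fingertips stand 173 mm ahead of it and the grasp point (between the pads) lies 155 mm ahead of it; z points along the fingers, y is the line along which they close (so a half turn about z gives the same grasp; the last joint's range is limited). The gripper opens to 85 mm and grips with 20 to 120 N. Pads are 22 mm wide; open, the fingers measure 114 mm over their backs; the gripper's body (76 mm by 85 mm) begins 54 mm behind the grasp point. The pads swing forward as they close: fully open they stand 13 mm farther back than shut.
Start: joints at [-1.412, 0.276, -0.026, 1.268, 0, 1.467], TCP at [0.162, -0.604, 0.405] pointing down, gripper open.
Joint ranges: [-3.12, 3.12], [-0.85, 1.88], [-1.08, 1.24], [-1.95, 2.15], [-1.57, 1.53], [-3.14, 3.14]. Speed limits (rad/s): [2.57, 2.57, 3.14, 3.14, 3.14, 3.14].

## Interface

Orientations are given as a unit quaternion [x, y, z, w].
In Python, from rig import manip gives the robot as it stands.
- The arm moves only by the tool send_rows, never from a script. Its argument "steps" is a list of rows, each an object with "jaw": the opening, from -1 (shut) to 1 (fully open); "linear": the shift along the world's x, y, z scaled (see below), a list of three; "turn": the turn about the world's z scaled (see below). In form: [{"jaw": jaw, "linear": [tx, ty, tz], "turn": turn}, ...]. A call has exactly 10 rows; each row shifts and turns the commanded pose from where the row before left it; what a row does not reach is not made up. The controller multiplies each number of a shift by 30 cm and each number of a turn by 180 degrees. A row lasts 1/10 s, in which the tool goes at most 50 mm and 8.59 degrees, less where a joint would pass 70% of its speed; a pose out of reach is approached as far as the arm can. A call with a number of a shift or a turn outside -1 to 1 is refused whole. A call with a gripper value outside its range is refused whole. The fingers move at their own pace and stop on an object; the grip force is fixed at half the most. Time passes only in rows, so rows that do not move let the fingers close, or fill a call up. It gives the time, the measured TCP pose, the force, the opening and the grip force at its end, in the units of the state.
- manip.read_state(): the state, without advancing time (a new reading comes with each control period).
- manip.grab_frame(name): name is "scene" or "top"; returns a dict with "pixels" (384x512x3 uint8, red, green, blue), "fx", "fy", "cx", "cy" (pixels), "camera_from_world" (4x4, takes a point from world to camera coordinates). Camera axes: x right, y up, looking along -z (the intrinsics and any distortion apply to the point x, -y, -z); pixel columns grow to the right and rows downward; lengths in m; the calibration is good to about 2 mm. A picture is of the moment at which its call begins. There is no depth.
- manip.close_job(): hands the job in; it is judged then, once.
The state is a dict: "clock": time; "joint_pos": joint angles; "qvel": joint speeds; "effort": joint torques, N m; "eef_pos": TCP position; "tool_rot": TCP orientation; "force": force on the tool from outside, world axes, zero at the start; "ft_torque": the same for the moment, N m; "width": finger opening in m; "grasp_force": force on a finger pad.
Only numpy, scipy, OpenCV 4.12 (cv2) and the standard library are available. Lean on these libraries where they do the work, as an engineer would, in place of code of your own. Each camera call takes 0.05 s, during which the arm holds its last target. There are 200 camera calls.

## Task

Pull the lint screen straight up out of the dryer's top by its grip and hold it up against the work light standing on the deck, so that it can be checked for softener film: hanging upright, its mesh square to the lit panel and centred on it, with the mesh about 100 mm in front of the panel. Finish while still holding it there in the gripper, steady and touching nothing else. Leave the light, the brush, the carton and the cup where they stand.

Things in the scene. Friction and masses are not known exactly. Their poses are not given: they have to be found in the camera images.
- dryer: compact coin-operated dryer in white enamel, fixed, standing against the end of the counter. Origin at the centre of its flat deck (600 mm along x, 620 mm along y), on the deck's top surface, 30 mm above the counter; x to the far side, y to its front (the aisle), z up. A console 150 mm high stands along the rear edge (y from -310 to -215 mm, its knob and coin slide to -185 mm)
- slot (a point): centre of the lint slot's mouth, in the plane of the deck's top; a slot 188 mm along the dryer's x by 24 mm along its y, open to more than 200 mm deep, in which the lint screen hangs. The console, fittings included, begins 105 mm behind (-y) it
- screen: lint screen, grey plastic frame with wire mesh, 0.15 to 0.31 kg, loose, hanging in the slot with its cap resting on the deck. Origin at the centre of the cap's underside, on the deck's top at the start; x along its width, y square to the mesh, z up out of the slot. Cap 204 x 46 x 4 mm (x, y, z); a grip fin stands on it, the frame hangs below it
- screen_grip (a point): middle of the grip, 28 mm above the screen's origin: an upright fin 80 mm long (screen's x) and 12 mm thick (y), rising from the cap to 34 mm above the origin; pinch it across its thickness from straight above
- screen_mid (a point): centre of the mesh (160 mm wide, 161 mm high), 87.5 mm below the screen's origin
- screen_foot (a point): middle of the frame's lower edge, 175 mm below the screen's origin. The frame is 178 mm wide (x) and 12 mm thick (y), with 5 mm of play in the slot at each end and 6 mm on each side
- light: LED work light on a tube stand, loose, 0.9 kg, on the deck. Origin on the deck under the lamp; it shines to its -x, y along its width, z up. Head 130 mm wide (y), 34 mm thick, 117 to 213 mm above the deck; two skids 12 mm high at y = -76 and +76 mm reach from 61 mm in front (-x) to 71 mm behind (+x); uprights on them, 171 mm high
- light_face (a point): centre of the lit panel (114 mm wide, 80 mm high, upright), 165 mm above the deck and 18 mm to -x of the light's origin; its axes are those of the light
- brush: wooden lint brush lying on the deck, 195 x 34 x 30 mm, handle to its -x; origin on the deck below the root of the handle; to be left alone
- carton: flat cardboard carton of dryer sheets, 125 x 105 x 45 mm, origin at the centre of its underside; to be left alone
- coin_cup: white plastic cup for coins, 64 mm across, 70 mm high, origin at the centre of its underside; to be left alone

How it is judged:
By the outcome, as a careful person would: the job done as asked, in the order asked, and still so for the second after the job is handed in, while the arm keeps its last pose, push and grip.
It also fails if it takes over 48 s, if anything falls off the work surface, if the arm or the gripper's body presses on something with over 40 N, if the wrist force passes 120 N, or if a joint passes its speed limit or range.

## Working session

There is one attempt and no reset: what is moved stays moved. The work goes in short steps, Python scripts to look and compute and a tool call to move; the robot and the scene stay as the last step left them, time stands still between calls to the robot, and variables do not carry over. Pictures are saved under pics/ and viewed, at most 10 in all, crops included, and the job is handed in when it is done.

Besides the shell and the picture viewer there is one more tool, called in YAML: its name, and indented under it one key for each argument. send_rows: Moves the arm, as the interface text tells. Its arguments: {"type":"object","properties":{"steps":{"type":"array","items":{"type":"object","properties":{"jaw":{"type":"number"},"linear":{"type":"array","items":{"type":"number","minimum":-1,"maximum":1}},"turn":{"type":"number","minimum":-1,"maximum":1}}}}},"required":["steps"]}

```bash
mkdir -p pics
cat > h.py <<'E'
import numpy as np, cv2
from rig import manip
def snap(n,f):
    d=manip.grab_frame(n); cv2.imwrite(f'pics/{f}.png',d['pixels'][:,:,::-1]); np.save(f'pics/{f}.npy',d,allow_pickle=True); return d
def load(f): return np.load(f'pics/{f}.npy',allow_pickle=True).item()
def ray(d,u,v):
    M=np.array(d['camera_from_world']);R=M[:3,:3];t=M[:3,3]
    dc=np.array([(u-d['cx'])/d['fx'],-(v-d['cy'])/d['fy'],-1.]); return -R.T@t, R.T@dc
def plane(d,u,v,z):
    o,r=ray(d,u,v); return o+r*(z-o[2])/r[2]
def proj(d,p):
    c=(np.array(d['camera_from_world'])@np.append(p,1)); return d['cx']+d['fx']*c[0]/-c[2], d['cy']-d['fy']*c[1]/-c[2]
E
python3 - <<'E'
from h import *
for n in('scene','top'):
    d=snap(n,n+'0'); print(n,{k:v for k,v in d.items() if k not in('pixels','camera_from_world')}, ray(d,256,192))
s=manip.read_state(); print({k:np.round(v,3) for k,v in s.items()})
a=cv2.imread('pics/scene0.png');b=cv2.imread('pics/top0.png')
E
```

```text
scene {'fx': 449.8147921594941, 'fy': 449.8147921594941, 'cx': 254.5233288234376, 'cy': 189.62989785204172} (array([ 1.13450428, -0.30700791,  0.69249321]), array([-0.61519479,  0.3970618 , -0.68111367]))
top {'fx': 388.49934127333455, 'fy': 388.49934127333455, 'cx': 249.19622726613434, 'cy': 192.7597100643493} (array([0.43367607, 0.05213391, 0.93984491]), array([ 0.15282072, -0.04204066, -0.98751655]))
{'clock': np.float64(0.1), 'joint_pos': array([-1.412,  0.277, -0.028,  1.268,  0.   ,  1.467]), 'qvel': array([-0.   , -0.001,  0.004,  0.   , -0.   ,  0.001]), 'effort': array([-0.0000e+00, -4.4671e+01,  2.9613e+01,  8.0000e-03, -0.0000e+00,
       -0.0000e+00]), 'eef_pos': array([ 0.162, -0.603,  0.404]), 'tool_rot': array([ 0.991,  0.131, -0.   , -0.001]), 'force': array([-0.372, -0.171,  0.312]), 'ft_torque': array([-0.082,  0.078,  0.014]), 'grasp_force': np.float64(0.0), 'width': np.float64(0.085)}
```

View pics/scene0.png

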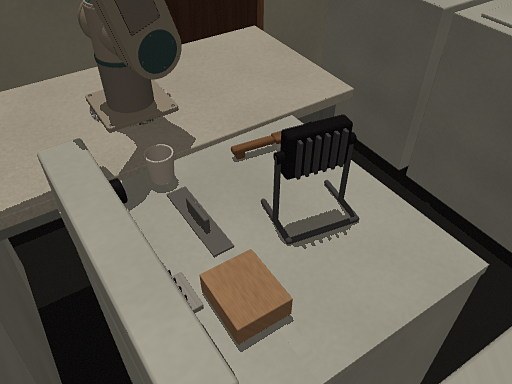

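View pics/top0.png

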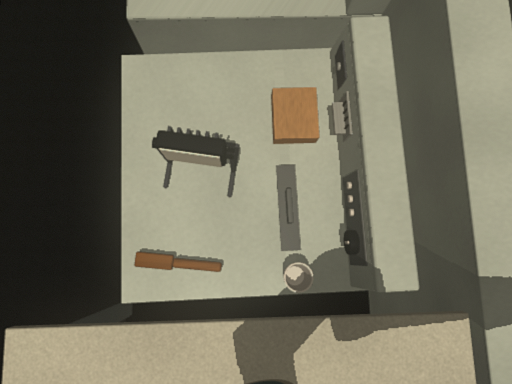

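The scene view shows the screen's cap and fin (scene ≈(200,215)) between the cup and carton, with the light at (315,170). In the top view the cap is at ≈(288,207), the light head at ≈(193,148) with skids at (168,173) and (233,178), and the brush at (178,262). Next I'll measure the edges with masks and an enlarged crop.

Run:
```python
from h import *
d=load('top0'); im=d['pixels'][:,:,::-1]
c=cv2.resize(im[110:265,130:340],None,fx=3.75,fy=3.75,interpolation=cv2.INTER_CUBIC); cv2.imwrite('pics/crop0.png',c); print(c.shape)
g=cv2.cvtColor(im,cv2.COLOR_BGR2GRAY)
print(g[205,268:308], g[150,150:240:3])
# dryer corners check
m=((g<125)*255).astype(np.uint8); roi=np.zeros_like(m); roi[155:255,270:305]=m[155:255,270:305]
cs,_=cv2.findContours(roi,cv2.RETR_EXTERNAL,cv2.CHAIN_APPROX_NONE)
for k in cs:
    if cv2.contourArea(k)>200:
        b=cv2.boxPoints(cv2.minAreaRect(k)); print(b); P=np.array([plane(d,u,v,.034) for u,v in b]); print(P.round(4),P.mean(0),np.linalg.norm(np.diff(P,axis=0),axis=1))
```

```text
(581, 788, 3)
[168 168 169 169 171 171 172 169 169 159 124 101 102 102 103 103 102  94
  70  76  98 102  99  94  90 102 102 100  98 112 149 171 171 171 169 170
 171 170 170 170] [167 171 169  75 151 151 194 194 186 131  76  56  45  47  51  54  55  56
  57  58  57  57  58  58  56  53  56  56  58  60]
[[274.34705 164.51173]
 [294.07648 162.9941 ]
 [300.71765 249.32939]
 [280.98822 250.84703]]
[[ 0.6393 -0.0322  0.034 ]
 [ 0.6419 -0.0797  0.034 ]
 [ 0.4372 -0.086   0.034 ]
 [ 0.435  -0.0401  0.034 ]] [ 0.53834155 -0.05950525  0.034     ] [0.04749818 0.20483475 0.04591851]
```

View pics/crop0.png

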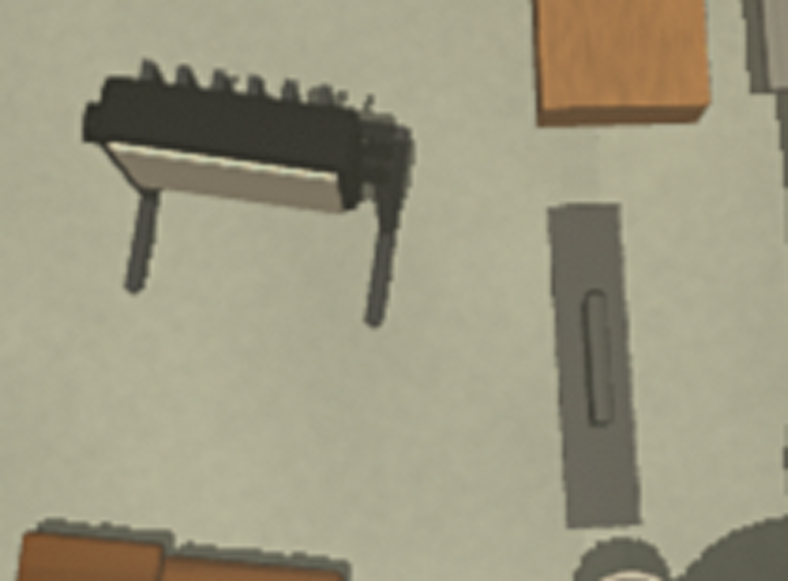

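The crop shows the lit panel quad (crop corners ≈(108,143), (337,174), (347,211), (150,190)), skid tips at (133,290) and (373,324), and the fin along (593,290)–(602,425). The cap measures 205×47 mm, which fits.

Run:
```python
from h import *
d=load('top0'); f=lambda x,y:(130+(x+.5)/3.75-.5,110+(y+.5)/3.75-.5)
A={'pTL':(108,143,.235),'pTR':(337,174,.235),'pBL':(150,190,.155),'pBR':(345,211,.155),'sk1':(134,286,.042),'sk2':(374,320,.042),'fin1':(594,292,.064),'fin2':(602,423,.064),'headbackL':(108,78,.243),'headfrontR':(350,208,.243)}
P={k:plane(d,*f(x,y),z) for k,(x,y,z) in A.items()}
for k in P: print(k,P[k].round(4))
for a,b in(('pTL','pTR'),('pBL','pBR'),('sk1','sk2'),('fin1','fin2')):
    v=P[a]-P[b]; print(a,np.linalg.norm(v),np.degrees(np.arctan2(v[1],v[0])),((P[a]+P[b])/2).round(4))
# scene view check: predicted projections
s=load('scene0')
# panel mask quad
im=d['pixels'][:,:,::-1]; g=cv2.cvtColor(im,cv2.COLOR_BGR2GRAY); m=np.zeros_like(g); m[140:170,150:230]=(g[140:170,150:230]>176)*255
cs,_=cv2.findContours(m,cv2.RETR_EXTERNAL,cv2.CHAIN_APPROX_SIMPLE); k=max(cs,key=cv2.contourArea); print(cv2.approxPolyDP(k,2,True)[:,0].tolist())
# scene dark light
g=cv2.cvtColor(s['pixels'],cv2.COLOR_RGB2GRAY)
c=cv2.resize(s['pixels'][100:260,240:370,::-1],None,fx=3.7,fy=3.7,interpolation=cv2.INTER_CUBIC);cv2.imwrite('pics/crop1.png',c)
```

```text
pTL [0.6303 0.2012 0.235 ]
pTR [0.612 0.088 0.235]
pBL [0.6255 0.1949 0.155 ]
pBR [0.6113 0.088  0.155 ]
sk1 [0.592  0.2251 0.042 ]
sk2 [0.5671 0.0763 0.042 ]
fin1 [ 0.5779 -0.0589  0.064 ]
fin2 [ 0.4978 -0.0603  0.064 ]
headbackL [0.6611 0.1998 0.243 ]
headfrontR [0.5928 0.0816 0.243 ]
pTL 0.11462003672490387 80.84557504633942 [0.6212 0.1446 0.235 ]
pBL 0.1078096928515588 82.44198584450136 [0.6184 0.1415 0.155 ]
sk1 0.15090737460727413 80.48758126419091 [0.5796 0.1507 0.042 ]
fin1 0.08010741354929006 1.0488788363364778 [ 0.5379 -0.0596  0.064 ]
[[160, 148], [217, 157]]
```

View pics/crop1.png

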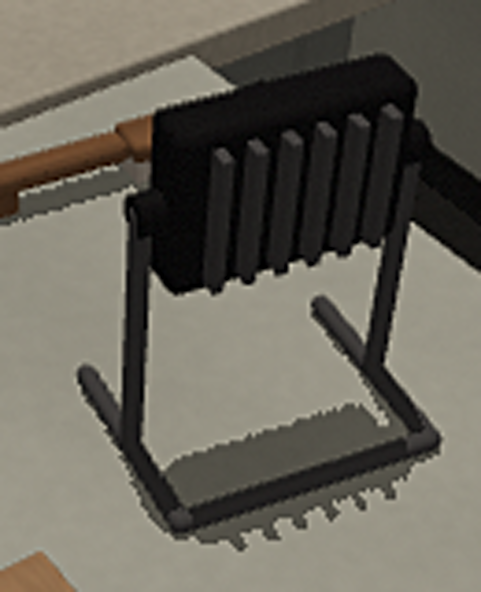

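The light is consistent across panel edges and skids: face ≈(0.6205, 0.1443, 0.195), light yaw ≈ -9.3°. The screen is at ≈(0.538, -0.0595) with yaw ≈ 1.6°. I'll move above it with a turn of +166.7°, a half-turn-equivalent grasp that keeps the last joint mid-range.

send_rows:
  steps:
    - {"jaw":1,"linear":[0.0627,0.0906,0],"turn":0.0463}
    - {"jaw":1,"linear":[0.0627,0.0906,0],"turn":0.0463}
    - {"jaw":1,"linear":[0.0627,0.0906,0],"turn":0.0463}
    - {"jaw":1,"linear":[0.0627,0.0906,0],"turn":0.0463}
    - {"jaw":1,"linear":[0.0627,0.0906,0],"turn":0.0463}
    - {"jaw":1,"linear":[0.0627,0.0906,0],"turn":0.0463}
    - {"jaw":1,"linear":[0.0627,0.0906,0],"turn":0.0463}
    - {"jaw":1,"linear":[0.0627,0.0906,0],"turn":0.0463}
    - {"jaw":1,"linear":[0.0627,0.0906,0],"turn":0.0463}
    - {"jaw":1,"linear":[0.0627,0.0906,0],"turn":0.0463}

```text
clock: 1.1
eef_pos: [0.3502, -0.3305, 0.4043]
tool_rot: [0.652, 0.759, 0.0, -0.0]
force: [1.6, -1.7, 0.3]
width: 0.0856
grasp_force: 0.0
```

send_rows:
  steps:
    - {"jaw":1,"linear":[0.0627,0.0906,0],"turn":0.0463}
    - {"jaw":1,"linear":[0.0627,0.0906,0],"turn":0.0463}
    - {"jaw":1,"linear":[0.0627,0.0906,0],"turn":0.0463}
    - {"jaw":1,"linear":[0.0627,0.0906,0],"turn":0.0463}
    - {"jaw":1,"linear":[0.0627,0.0906,0],"turn":0.0463}
    - {"jaw":1,"linear":[0.0627,0.0906,0],"turn":0.0463}
    - {"jaw":1,"linear":[0.0627,0.0906,0],"turn":0.0463}
    - {"jaw":1,"linear":[0.0627,0.0906,0],"turn":0.0463}
    - {"jaw":1,"linear":[0.0627,0.0906,0],"turn":0.0463}
    - {"jaw":1,"linear":[0.0627,0.0906,0],"turn":0.0463}

```text
clock: 2.1
eef_pos: [0.5383, -0.0588, 0.4042]
tool_rot: [-0.018, 1.0, 0.0, -0.0]
force: [-0.6, -0.5, -0.4]
width: 0.085
grasp_force: 0.0
```

```bash
cat > st.py <<'E'
from h import *
from scipy.spatial.transform import Rotation as R
s=manip.read_state(); M=R.from_quat(s['tool_rot']).as_matrix()
print(s['clock'],s['eef_pos'].round(4),'yawx',np.degrees(np.arctan2(M[1,0],M[0,0])).round(2),'z',M[:,2].round(4),'F',s['force'].round(2),'T',s['ft_torque'].round(2),'w',s['width'].round(4),s['grasp_force'].round(1),'q',s['joint_pos'].round(2))
E
python3 st.py
python3 - <<'E'
from h import *
s=load('scene0')
f=lambda x,y:(240+(x+.5)/3.7-.5,100+(y+.5)/3.7-.5)
a=plane(s,*f(182,522),.036);b=plane(s,*f(428,440),.036);c=plane(s,*f(88,374),.038);e=plane(s,*f(320,304),.038)
print(a,b,c,e); v=a-b; print(np.linalg.norm(v),np.degrees(np.arctan2(-v[1],-v[0])),(a+b)/2,(c+e)/2,(a+b+c+e)/4)
E
```

```text
[0.6909224  0.05436272 0.036     ] [0.71566568 0.20139418 0.036     ] [0.57425717 0.07309168 0.038     ] [0.59879537 0.22142785 0.038     ]
0.14909888466836818 80.44744861440661 [0.70329404 0.12787845 0.036     ] [0.58652627 0.14725976 0.038     ] [0.64491016 0.13756911 0.037     ]Traceback (most recent call last):
  File "st.py", line 4, in <module>
    print(s['clock'],s['eef_pos'].round(4),'yawx',np.degrees(np.arctan2(M[1,0],M[0,0])).round(2),'z',M[:,2].round(4),'F',s['force'].round(2),'T',s['ft_torque'].round(2),'w',s['width'].round(4),s['grasp_force'].round(1),'q',s['joint_pos'].round(2))
                                                                                                                                                                             ^^^^^^^^^^^^^^^^
AttributeError: 'float' object has no attribute 'round'
```

Both views agree on the light (origin ≈(0.639, 0.140), yaw ≈ -9.4°). I'll descend 190 mm and close.

send_rows:
  steps:
    - {"jaw":1,"linear":[0,-0.0025,-0.1],"turn":0}
    - {"jaw":1,"linear":[0,0,-0.1],"turn":0}
    - {"jaw":1,"linear":[0,0,-0.1],"turn":0}
    - {"jaw":1,"linear":[0,0,-0.1],"turn":0}
    - {"jaw":1,"linear":[0,0,-0.08],"turn":0}
    - {"jaw":1,"linear":[0,0,-0.06],"turn":0}
    - {"jaw":1,"linear":[0,0,-0.04],"turn":0}
    - {"jaw":1,"linear":[0,0,-0.03],"turn":0}
    - {"jaw":1,"linear":[0,0,-0.0233],"turn":0}
    - {"jaw":1,"linear":[0,0,0],"turn":0}

```text
clock: 3.1
eef_pos: [0.5378, -0.0608, 0.2142]
tool_rot: [-0.015, 1.0, 0.0, -0.0]
force: [0.1, 0.9, -0.4]
width: 0.0856
grasp_force: 0.0
```

```bash
sed -i "s/s=manip.read_state()/s={k:np.array(v) for k,v in manip.read_state().items()}/" st.py; python3 st.py; python3 -c "
from h import *
d=snap('scene','s1'); cv2.imwrite('pics/c2.png',cv2.resize(d['pixels'][120:280,110:310,::-1],None,fx=3.5,fy=3.5))"
```

```text
3.1 [ 0.5378 -0.0608  0.2142] yawx -178.32 z [-9.e-04  2.e-04 -1.e+00] F [ 0.1   0.87 -0.41] T [-0.01  0.03  0.02] w 0.0856 0.0 q [-0.23  0.3  -0.43  0.84 -0.   -0.26]
```

View pics/c2.png

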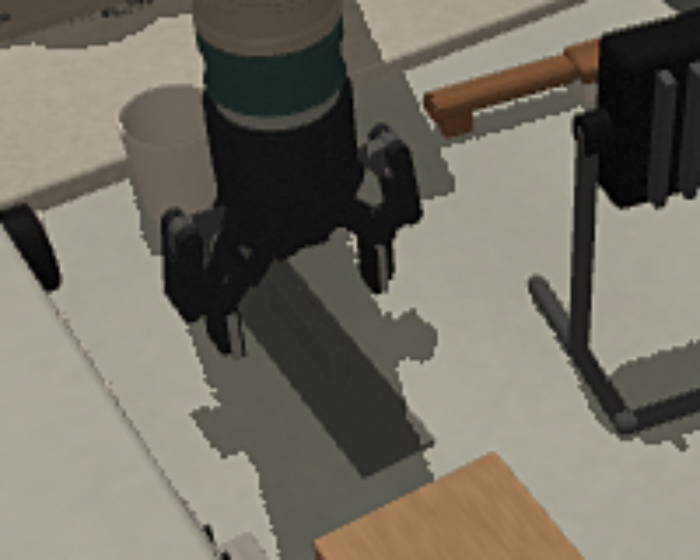

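The fingers straddle the fin (finger tips at (232,345) and (380,285) in the crop, fin centre at about (307,325)). I'll close.

send_rows:
  steps:
    - {"jaw":0.3,"linear":[0,0.002,0],"turn":0}
    - {"jaw":-0.3,"linear":[0,0,0],"turn":0}
    - {"jaw":-1,"linear":[0,0,0],"turn":0}
    - {"jaw":-1,"linear":[0,0,0],"turn":0}
    - {"jaw":-1,"linear":[0,0,0],"turn":0}
    - {"jaw":-1,"linear":[0,0,0],"turn":0}
    - {"jaw":-1,"linear":[0,0,0],"turn":0}
    - {"jaw":-1,"linear":[0,0,0],"turn":0}
    - {"jaw":-1,"linear":[0,0,0],"turn":0}
    - {"jaw":-1,"linear":[0,0,0],"turn":0}

```text
clock: 4.15
eef_pos: [0.5381, -0.0604, 0.2151]
tool_rot: [-0.015, 1.0, -0.0, 0.0]
force: [-0.9, -1.2, 4.2]
width: 0.0109
grasp_force: 60.7
```

```bash
python3 st.py
```

```text
4.15 [ 0.5381 -0.0604  0.2151] yawx -178.33 z [ 5.e-04 -5.e-04 -1.e+00] F [-0.85 -1.18  4.21] T [-0.29  0.19  0.  ] w 0.0109 60.7 q [-0.23  0.3  -0.43  0.84 -0.   -0.26]
```

send_rows:
  steps:
    - {"jaw":-1,"linear":[0,0,0.01],"turn":0}
    - {"jaw":-1,"linear":[0,0,0.02],"turn":0}
    - {"jaw":-1,"linear":[0,0,0.03],"turn":0}
    - {"jaw":-1,"linear":[0,0,0.03],"turn":0}
    - {"jaw":-1,"linear":[0,0,0.03],"turn":0}
    - {"jaw":-1,"linear":[0,0,0.03],"turn":0}
    - {"jaw":-1,"linear":[0,0,0.03],"turn":0}
    - {"jaw":-1,"linear":[0,0,0.02],"turn":0}
    - {"jaw":-1,"linear":[0,0,0],"turn":0}
    - {"jaw":-1,"linear":[0,0,0],"turn":0}

```text
clock: 5.15
eef_pos: [0.5379, -0.0603, 0.2748]
tool_rot: [-0.015, 1.0, -0.0, 0.0]
force: [0.2, -0.2, -2.3]
width: 0.0112
grasp_force: 59.8
```

```bash
python3 st.py
```

```text
5.15 [ 0.5379 -0.0603  0.2748] yawx -178.32 z [ 1.e-04 -0.e+00 -1.e+00] F [ 0.2  -0.2  -2.32] T [-0.01  0.   -0.04] w 0.0112 59.8 q [-0.23  0.23 -0.37  0.96  0.   -0.26]
```

send_rows:
  steps:
    - {"jaw":-1,"linear":[0,0,0.04],"turn":0}
    - {"jaw":-1,"linear":[0,0,0.08],"turn":0}
    - {"jaw":-1,"linear":[0,0,0.09],"turn":0}
    - {"jaw":-1,"linear":[0,0,0.09],"turn":0}
    - {"jaw":-1,"linear":[0,0,0.09],"turn":0}
    - {"jaw":-1,"linear":[0,0,0.09],"turn":0}
    - {"jaw":-1,"linear":[0,0,0.09],"turn":0}
    - {"jaw":-1,"linear":[0,0,0.08],"turn":0}
    - {"jaw":-1,"linear":[0,0,0.05],"turn":0}
    - {"jaw":-1,"linear":[0,0,0.02],"turn":0}

```text
clock: 6.15
eef_pos: [0.5381, -0.0603, 0.4932]
tool_rot: [-0.015, 1.0, -0.0, 0.002]
force: [0.8, -0.0, -1.7]
width: 0.0107
grasp_force: 59.9
```

```bash
python3 st.py; python3 -c "
from h import *
snap('scene','s2'); snap('top','t2')"
```

```text
6.15 [ 0.5381 -0.0603  0.4932] yawx -178.32 z [ 3.3e-03 -8.0e-04 -1.0e+00] F [ 0.81 -0.03 -1.67] T [-0.03 -0.04  0.04] w 0.0107 59.9 q [-0.23  0.09 -0.06  1.41  0.   -0.26]
```

View pics/s2.png

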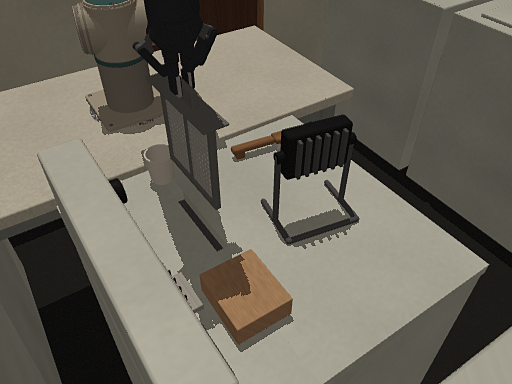

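The screen hangs clear and upright above the slot (frame at scene ≈(165–215, 80–205)). I'll rotate by 78.9° while drawing clear, then move sideways.

send_rows:
  steps:
    - {"jaw":-1,"linear":[-0.01,0.0167,0],"turn":0.03}
    - {"jaw":-1,"linear":[-0.01,0.0167,0],"turn":0.04}
    - {"jaw":-1,"linear":[-0.01,0.0167,0],"turn":0.04}
    - {"jaw":-1,"linear":[-0.01,0.0167,0],"turn":0.04}
    - {"jaw":-1,"linear":[-0.01,0.0167,0],"turn":0.04}
    - {"jaw":-1,"linear":[-0.01,0.0167,0],"turn":0.04}
    - {"jaw":-1,"linear":[-0.01,0.0167,0],"turn":0.04}
    - {"jaw":-1,"linear":[-0.01,0.0167,0],"turn":0.04}
    - {"jaw":-1,"linear":[-0.01,0.0167,0],"turn":0.04}
    - {"jaw":-1,"linear":[-0.01,0.0167,0],"turn":0.04}

```text
clock: 7.25
eef_pos: [0.5074, -0.0099, 0.4889]
tool_rot: [-0.589, 0.808, 0.001, -0.001]
force: [0.6, 0.5, -1.0]
width: 0.0105
grasp_force: 59.9
```

send_rows:
  steps:
    - {"jaw":-1,"linear":[0.004,0.03,0],"turn":0.03}
    - {"jaw":-1,"linear":[0.004,0.05,0],"turn":0.018}
    - {"jaw":-1,"linear":[0.005,0.07,0],"turn":0}
    - {"jaw":-1,"linear":[0.005,0.08,0],"turn":0}
    - {"jaw":-1,"linear":[0.005,0.08,0],"turn":0}
    - {"jaw":-1,"linear":[0.005,0.08,0],"turn":0}
    - {"jaw":-1,"linear":[0.005,0.07,0],"turn":0}
    - {"jaw":-1,"linear":[0.005,0.06,0],"turn":0}
    - {"jaw":-1,"linear":[0.005,0.03,0],"turn":0}
    - {"jaw":-1,"linear":[0.005,0.017,0],"turn":0}

```text
clock: 8.25
eef_pos: [0.5222, 0.1609, 0.4899]
tool_rot: [-0.647, 0.763, 0.0, -0.001]
force: [0.2, -0.3, -2.1]
width: 0.0109
grasp_force: 59.8
```

```bash
python3 st.py
```

```text
8.25 [0.5222 0.1609 0.4899] yawx -99.41 z [-1.4e-03 -4.0e-04 -1.0e+00] F [ 0.25 -0.35 -2.06] T [-0.02  0.04 -0.03] w 0.0109 59.8 q [ 0.18  0.1  -0.06  1.41 -0.   -1.23]
```

send_rows:
  steps:
    - {"jaw":-1,"linear":[0,-0.003,-0.01],"turn":0}
    - {"jaw":-1,"linear":[0,0,-0.02],"turn":0}
    - {"jaw":-1,"linear":[0,0,-0.02],"turn":0}
    - {"jaw":-1,"linear":[0,0,-0.016],"turn":0}
    - {"jaw":-1,"linear":[0,0,-0.01],"turn":0}
    - {"jaw":-1,"linear":[0,0,0],"turn":0}
    - {"jaw":-1,"linear":[0,0,0],"turn":0}
    - {"jaw":-1,"linear":[0,0,0],"turn":0}
    - {"jaw":-1,"linear":[0,0,0],"turn":0}
    - {"jaw":-1,"linear":[0,0,0],"turn":0}

```text
clock: 9.25
eef_pos: [0.5224, 0.1591, 0.4682]
tool_rot: [-0.646, 0.763, -0.0, 0.0]
force: [0.4, -0.7, -2.6]
width: 0.0109
grasp_force: 59.8
```

```bash
python3 st.py; python3 -c "
from h import *
a=snap('scene','s3')['pixels']; b=snap('top','t3')['pixels']
cv2.imwrite('pics/c3.png',cv2.resize(a[40:280,140:380,::-1],None,fx=2.4,fy=2.4,interpolation=2))
cv2.imwrite('pics/c4.png',cv2.resize(b[60:260,110:310,::-1],None,fx=3,fy=3,interpolation=2))"
```

```text
9.25 [0.5224 0.1591 0.4682] yawx -99.48 z [ 5.e-04  0.e+00 -1.e+00] F [ 0.41 -0.68 -2.62] T [-0.   -0.04 -0.02] w 0.0109 59.8 q [ 0.18  0.11 -0.1   1.36 -0.   -1.23]
```

View pics/c3.png

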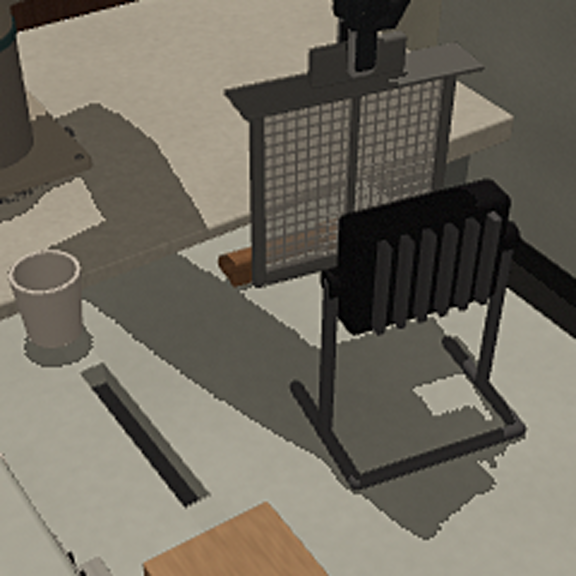

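View pics/c4.png

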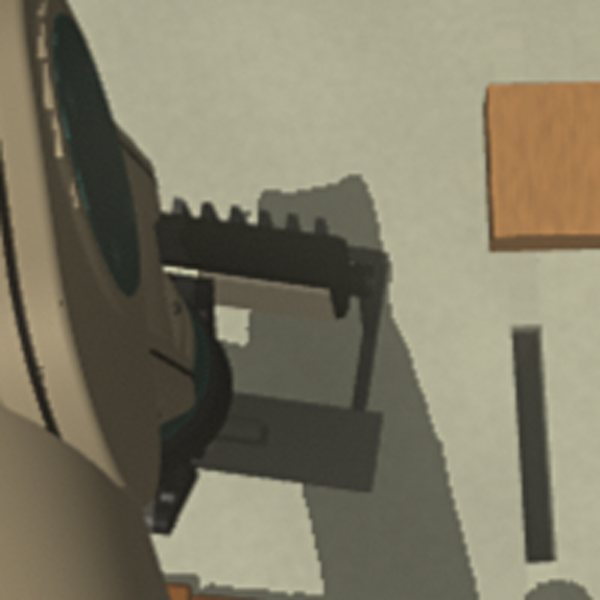

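The scene crop shows the screen hanging squarely in front of the lamp (cap corners at (225,93), (248,119), (483,69), (440,44)), with the brush and slot undisturbed. The top crop shows the cap's right end at (383,412)–(372,492), parallel to the head. I'll check these numerically.

Run:
```python
from h import *
s=load('s3');t=load('t3'); z=.2868
fs=lambda x,y:(140+(x+.5)/2.4-.5,40+(y+.5)/2.4-.5); ft=lambda x,y:(110+(x+.5)/3-.5,60+(y+.5)/3-.5)
P=np.array([plane(s,*fs(*p),z) for p in((225,93),(248,119),(483,69),(440,44))]); print(P.round(4),P.mean(0).round(4))
print(np.linalg.norm(P[1]-P[2]),np.linalg.norm(P[0]-P[1]),[np.degrees(np.arctan2(*(b-a)[[1,0]])).round(2) for a,b in((P[1],P[2]),(P[0],P[3]))])
Q=np.array([plane(t,*ft(*p),z) for p in((383,412),(372,492))]); print(Q.round(4),np.linalg.norm(Q[0]-Q[1]))
w=np.array([np.cos(np.radians(80.5)),np.sin(np.radians(80.5)),0]); n=np.array([w[1],-w[0],0])
o=np.array([.5224,.1591,z])
for a,b in((1,1),(1,-1),(-1,1),(-1,-1)):
  p=o+.102*a*w+.023*b*n; print(a,b,p.round(4),'scene crop',((np.array(proj(s,p))-[140,40])*2.4).round(0),'top crop',((np.array(proj(t,p))-[110,60])*3).round(0))
p=o-.089*w+.006*n-[0,0,.179];print('foot',((np.array(proj(s,p))-[140,40])*2.4).round(0))
c=o-[0,0,.0913]; L=np.array([.6212,.1435,.195]); print('mid rel',(L-c)@n,(L-c)@w)
# light unmoved? 
a=load('scene0')['pixels'].astype(int);b=s['pixels'].astype(int); print('diff uprights/skids', np.abs(a-b)[215:250,270:360].mean(), np.abs(a-b)[250:345,200:295].mean(),np.abs(a-b)[145:190,145:175].mean())
```

```text
[[0.4907 0.0594 0.2868]
 [0.5329 0.0539 0.2868]
 [0.5676 0.2488 0.2868]
 [0.5162 0.2474 0.2868]] [0.5269 0.1524 0.2868]
0.1979974520675936 0.04256019073623493 [np.float64(79.92), np.float64(82.29)]
[[0.5269 0.0563 0.2868]
 [0.4818 0.0634 0.2868]] 0.04563296722630831
1 1 [0.5619 0.2559 0.2868] scene crop [484.  63.] top crop [ 28. 358.]
1 -1 [0.5166 0.2635 0.2868] scene crop [455.  39.] top crop [ 12. 438.]
-1 1 [0.5282 0.0547 0.2868] scene crop [245. 115.] top crop [385. 409.]
-1 -1 [0.4829 0.0623 0.2868] scene crop [222.  87.] top crop [373. 489.]
foot [256. 288.]
mid rel 0.10001976008330503 0.0009206480750541346
diff uprights/skids 20.31904761904762 10.24679593721145 16.28395061728395
```

The measured corners match the prediction to within a few mm: the mesh is 100 mm from the panel and about 1 mm off centre. The image differences come from the shadow the screen now casts. Handing in.

```bash
python3 -c "
from rig import manip
print(manip.close_job())"
```

```text
the job is handed in; nothing more can be done
None
```

The screen was pulled straight up out of the slot and is held upright in front of the work light, its mesh about 100 mm from the panel and parallel to it to within about 1°, centred to within a few mm; job handed in at about 9.4 s.

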